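Pack the spare jaw and its cover, heavy part lowest

ROBOT

A 6-joint arm with a two-finger parallel gripper is mounted at the origin on a cart in front of the work surface, level with it; the furniture and walls round the work are solid. World frame = base frame: x ahead of the robot, y to its left, z up, the work surface at z = 0. Lengths are in mm, angles in rad, forces in N, time in s.
With the tool pointing down it reaches from about 300 to 775 mm from the base axis. Payload 14.6 kg.
Tool frame: the origin (TCP) lies between the finger pads; the fingertips stand manip.finger_overhang ahead of it and the grasp point (between the pads) lies 2 mm behind it (manip.finger_overhang is the distance from the TCP to the fingertips, in mm); z points along the fingers, y is the direction in which the jaws open and shut (so a half turn about z gives the same grasp; the last joint's range is limited). The gripper opens to 94 mm and grips with 3 to 60 N. Pads are 16 mm wide; open, the fingers measure 119 mm over their backs; the gripper's body (75 mm by 177 mm) begins 78 mm behind the grasp point.
Start: joints at [1.255, 0.3, 1.521, -0, 1.321, -0.067], TCP at [135.43, 533.055, 222.446] pointing down, gripper open.
Joint ranges: [-3.03, 3.03], [-0.79, 2.21], [0.23, 2.52], [-1.04, 4.18], [0, 3.07], [-2.55, 2.55]. Speed limits (rad/s): [2.22, 2.22, 2.57, 3.14, 3.14, 3.14].

INTERFACE

Orientations are given as [roll, pitch, yaw] about the fixed x, y, z axes, in that order (R = Rz(yaw) Ry(pitch) Rx(roll)).
In Python, from cell import manip gives the robot as it stands.
- The arm moves only by the tool drive_tool, never from a script. Its argument "steps" is a list of rows, each an object with "delta_pos": the shift along the world's x, y, z in mm, a list of three; "yaw": the turn about the world's z in rad; "hand": the finger opening in mm, from 0 to 94. A call has 1 to 5 rows; each row shifts and turns the commanded pose from where the row before left it; what a row does not reach is not made up. A row lasts 1/12 s, in which the tool goes at most 41.7 mm and 7.16 degrees, less where a joint would pass 70% of its speed; a pose out of reach is approached as far as the arm can. A call is refused whole if a number of a shift passes 41.7 or a number of a turn 0.125, either way. A call with a gripper value outside its range is refused whole. The fingers move at their own pace and stop on an object; "squeeze" is the grip in N (left out, the last holds). Time passes only in rows, so rows that do not move let the fingers close. It gives the time, the measured TCP pose, the force and the opening at its end, in the units of the state.
- manip.read_state(): the state, without advancing time (a new reading comes with each control period).
- manip.camera(name): name is "side" or "top"; returns a dict with "frame" (384x512x3 uint8, red, green, blue), "range_z" (384x512 float32, mm along the optical axis (not along the pixel's ray), 0 where there is no reading), "intrinsics" (3x3 intrinsics, pixels), "dist_coeffs" ([k1, k2, p1, p2, k3] as OpenCV has them; the pictures are not rectified), "position" and "attitude" of the camera in the world. Camera axes: x right, y down, z forward; pixel columns grow to the right and rows downward; lengths in mm; the calibration is good to about 2 mm. A picture is of the moment at which its call begins.
- manip.sign_off(): hands the job in, once; it reports no verdict.
The state is a dict: "clock": time; "joints": joint angles; "qd": joint speeds; "effort": joint torques, N m; "eef_pos": TCP position; "eef_rot": TCP orientation; "wrist_force": force on the tool from outside, world axes, zero at the start; "moment": the same for the moment, N m; "finger_gap": finger opening in mm.
Only numpy, scipy, OpenCV 4.12 (cv2) and the standard library are available. Lean on these libraries where they do the work, as an engineer would, in place of code of your own. Each camera call takes 0.05 s, during which the arm holds its last target.

TASK

Pack the blue parts box with the heavy steel jaw at the bottom and the light orange plastic cover on top: first lay the jaw flat on its smooth base in the middle of the box floor and let go of it, then lay the cover flat on top of the jaw, centred on it and running the same way, and let go. Set both down rather than dropping them, and leave the tape roll, the steel roller and the brass weight where they are.

Things in the scene. Friction and masses are not known exactly. Their poses are not given: they have to be found in the camera images.
- parts_box: Blue open-topped plastic parts box, fixed to the desk while you work: 140 (its x) x 160 (its y) x 50 mm high outside, walls and floor 4 mm thick, so 132 x 152 mm clear inside, 46 mm deep. Origin at the centre of its underside, z up; x points away from its card holder; the inner floor is at z = +4 mm. Its yaw varies.
- steel_jaw: Heavy dark grey steel jaw insert (0.15 to 0.3 kg), a slightly wedge-shaped block 64 (its x) x 18 mm high whose width (along its y) tapers evenly from 28 mm at the -x end to 20 mm at the +x end, 24 mm in the middle; flat level top face with shallow cross serrations. Origin at the centre of its smooth underside, z up. It lies on the desk serrations up; grip it in the middle across its width (along its y).
- cover: Light orange plastic cover plate (about 35 g), 76 (its x) x 44 (its y) x 6 mm, with a raised grip rib along x in the middle of its top, 50 long x 12 wide, whose top is 26 mm above the underside. Origin at the centre of the flat underside, z up. It lies on the desk rib up; grip it across the rib (12 mm wide, along its y).
- tape_roll: Bystander: loose roll of beige tape lying flat, 96 mm across, 25 mm high; origin at the centre of its underside. Leave it alone.
- roller: Bystander: light grey steel roller standing on end, 20 mm diameter, 60 mm high; origin at the centre of its underside. Leave it alone.
- brass_weight: Bystander: brass check weight with a knob, 30 mm diameter, 47 mm high; origin at the centre of its underside. Leave it alone.
Mind the look-alikes: they are no part of the job. Leave any turquoise look-alike of the steel_jaw alone.

How it is judged:
By the outcome, as a careful person would: the job done as asked, in the order asked, and still so for the second after the job is handed in, with the robot touching nothing.
It also fails if it takes over 54 s, if anything falls off the work surface, if the arm or the gripper's body presses on something with over 40 N, if the wrist force passes 120 N, or if a joint passes its speed limit or range.

## Working session

There is one attempt and no reset: what is moved stays moved. The work goes in short steps, Python scripts to look and compute and a tool call to move; the robot and the scene stay as the last step left them, time stands still between calls to the robot, and variables do not carry over. Pictures are saved under pics/ and viewed, and the job is handed in when it is done.

Besides the shell and the picture viewer there is one more tool, called after "Emit:" in YAML: its name, and indented under it one key for each argument. drive_tool: Moves the arm, as the interface text tells. Its arguments: {"type":"object","properties":{"steps":{"type":"array"},"squeeze":{"type":"number"}},"required":["steps"]}

```bash
ls; mkdir -p pics
cat > h.py <<'E'
import numpy as np, cv2
from cell import manip
E
python3 - <<'E'
from h import *
s=manip.read_state(); print(s); print(manip.finger_overhang)
for n in ("top","side"):
    c=manip.camera(n)
    cv2.imwrite(f"pics/{n}0.png",c["frame"][:,:,::-1])
    np.savez(f"{n}0.npz",**{k:np.array(v) for k,v in c.items()})
    print(n,c["intrinsics"],c["dist_coeffs"],c["position"],c["attitude"])
E
```

```text
pics
{'clock': 0.0, 'joints': array([ 1.25538068e+00,  3.00447694e-01,  1.52160297e+00, -2.65360746e-05,
        1.32069224e+00, -6.66428097e-02]), 'qd': array([ 0.0004649 ,  0.00013609,  0.00016354,  0.00023417, -0.00014493,
        0.00031953]), 'effort': array([ 2.63911184e-03, -5.31801188e+01, -3.52747965e+01,  7.09198276e-02,
        2.42471328e-02, -9.14376483e-05]), 'eef_pos': array([135.37213423, 532.82130401, 221.88990027]), 'eef_rot': array([-3.14044325e+00, -5.09531671e-05,  2.89282637e+00]), 'wrist_force': array([0.49048167, 0.45221908, 0.12420325]), 'moment': array([ 0.07592429,  0.00112358, -0.03682056]), 'finger_gap': 93.77842224372569}
17.0
top [[461.46677748   0.         249.70464309]
 [  0.         461.46677748 186.13870526]
 [  0.           0.           1.        ]] [-0.09383464  0.          0.          0.          0.        ] [ 527.91747893  145.89780251 1225.67085244] [-3.11209651  0.01675263 -1.54430042]
side [[481.85181144   0.         247.97816225]
 [  0.         481.85181144 190.37389967]
 [  0.           0.           1.        ]] [0.02677936 0.         0.         0.         0.        ] [  50.986812    394.20914926 1014.22628757] [-2.5984155  -0.00455988 -1.97817958]
```

View pics/top0.png

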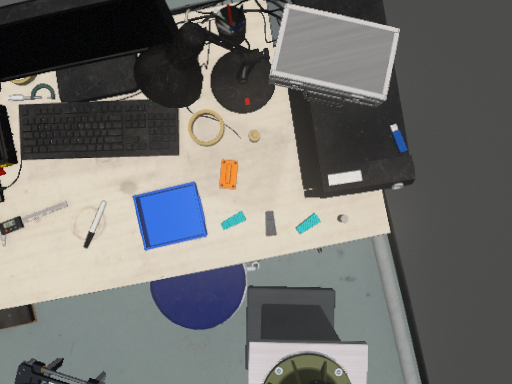

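View pics/side0.png

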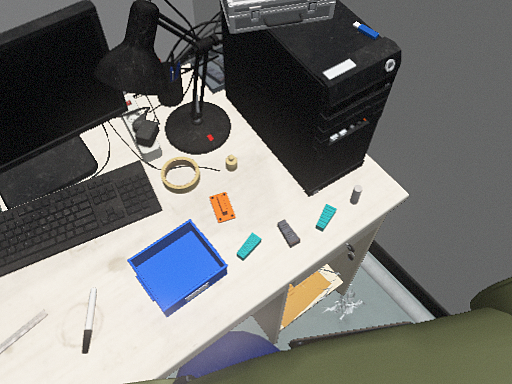

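The top view shows the blue box near (170,216), the orange cover at (229,174), the dark grey jaw at (270,223), and turquoise look-alikes at (233,220) and (308,223). The tape roll is at (206,128), the brass weight at (254,136) and the roller at (342,218). Only the grey block fits the jaw; I'll check it in a crop and measure.

```bash
cat > h.py <<'E'
import numpy as np, cv2
from cell import manip
from scipy.spatial.transform import Rotation as Ro
def load(n): return dict(np.load(n+".npz"))
def Rc(c): return Ro.from_euler("xyz",c["attitude"]).as_matrix()
def cast(c,px,z):
    px=np.asarray(px,float).reshape(-1,1,2)
    u=cv2.undistortPoints(px,c["intrinsics"],c["dist_coeffs"]).reshape(-1,2)
    d=np.c_[u,np.ones(len(u))]@Rc(c).T
    p=np.asarray(c["position"])
    return p+d*((z-p[2])/d[:,2])[:,None]
def cloud(c):
    r=c["range_z"]; v,u=np.nonzero(r>0)
    n=cv2.undistortPoints(np.stack([u,v],1).astype(float).reshape(-1,1,2),c["intrinsics"],c["dist_coeffs"]).reshape(-1,2)
    P=np.full(r.shape+(3,),np.nan)
    P[v,u]=(np.c_[n,np.ones(len(n))]*r[v,u][:,None])@Rc(c).T+c["position"]
    return P
def snap(n,name):
    c=manip.camera(n); cv2.imwrite(f"pics/{name}.png",c["frame"][:,:,::-1])
    np.savez(name+".npz",**{k:np.array(v) for k,v in c.items()}); return c
E
python3 - <<'E'
from h import *
a=load("top0"); b=load("side0")
A=cv2.resize(a["frame"][110:260,120:360],None,fx=3,fy=3,interpolation=cv2.INTER_CUBIC)
cv2.imwrite("pics/cropT.png",A[:,:,::-1])
B=cv2.resize(b["frame"][140:320,120:380],None,fx=3,fy=3,interpolation=cv2.INTER_CUBIC)
cv2.imwrite("pics/cropS.png",B[:,:,::-1])
for n,c,roi in (("top",a,(120,110,360,260)),("side",b,(120,140,380,320))):
    P=cloud(c); hsv=cv2.cvtColor(c["frame"],cv2.COLOR_RGB2HSV)
    x0,y0,x1,y1=roi; M=np.zeros(hsv.shape[:2],np.uint8); M[y0:y1,x0:x1]=1
    H,S,V=[hsv[:,:,i].astype(int) for i in range(3)]
    masks={"box":(H>100)&(H<130)&(S>150),"cover":(H<15)&(S>170)&(V>120),"turq":(H>80)&(H<98)&(S>120),"jaw":(S<70)&(V<125)}
    for k,m in masks.items():
        m=(m&(M>0)).astype(np.uint8)
        cs,_=cv2.findContours(m,cv2.RETR_EXTERNAL,cv2.CHAIN_APPROX_NONE)
        for q in cs:
            if cv2.contourArea(q)<60: continue
            mm=cv2.drawContours(np.zeros_like(m),[q],-1,1,-1)>0
            z=P[mm][:,2]; 
            print(n,k,cv2.contourArea(q),cv2.boundingRect(q),"z pct",np.nanpercentile(z,[5,50,95]).round(1))
            # desk z
    g=P[y0:y1,x0:x1].reshape(-1,3); print("desk z med",np.nanmedian(g[:,2]))
E
```

```text
top box 3401.0 (133, 182, 73, 68) z pct [ 1.1  5.6 51.2]
top cover 218.5 (220, 160, 16, 28) z pct [ 3.   8.4 28.6]
top turq 175.5 (297, 213, 23, 20) z pct [14.4 19.  22.7]
top turq 163.5 (221, 212, 25, 17) z pct [14.9 18.8 23.1]
top jaw 153.5 (266, 211, 10, 24) z pct [14.6 19.2 23.6]
top jaw 4820.5 (291, 110, 69, 88) z pct [ 89.6 371.6 379.8]
top jaw 2619.0 (120, 110, 59, 47) z pct [ 9.7 20.  27.7]
desk z med 2.4494946878259043
side box 4678.0 (128, 219, 99, 89) z pct [ 0.1  4.1 49.2]
side cover 402.0 (210, 192, 25, 30) z pct [ 1.7  5.9 25.9]
side turq 241.0 (237, 233, 24, 25) z pct [12.3 17.1 20.4]
side turq 207.0 (316, 204, 20, 25) z pct [13.3 17.3 20.6]
side jaw 186.0 (277, 220, 23, 28) z pct [ 8.9 16.7 20.4]
side jaw 2374.5 (250, 218, 130, 102) z pct [-706.8 -385.3  -22.3]
side jaw 76.0 (350, 190, 11, 14) z pct [ 5.5 29.5 54.5]
side jaw 1799.5 (120, 160, 42, 68) z pct [ 6.9 19.  24.8]
side jaw 3692.0 (262, 140, 118, 57) z pct [-203.7   89.1  190.2]
side jaw 555.5 (169, 140, 57, 15) z pct [ 3.9 13.6 19.9]
side jaw 215.5 (131, 140, 31, 29) z pct [ 2.2 31.  65.5]
desk z med -0.42594114164432995
```

```bash
ls pics
```

```text
cropS.png
cropT.png
side0.png
top0.png
```

View pics/cropT.png

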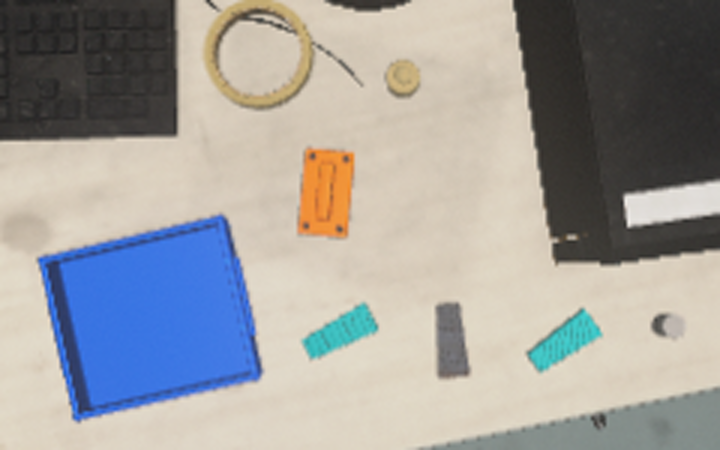

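View pics/cropS.png

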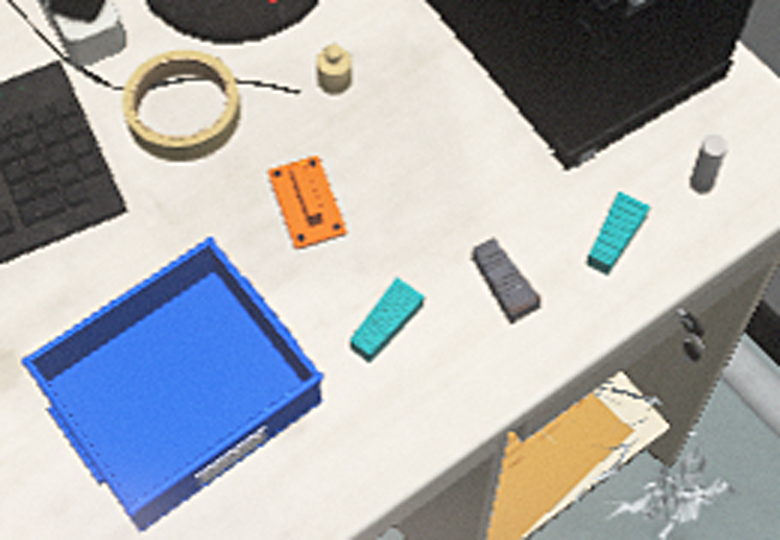

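The crops confirm it. The grey jaw in the top crop at (452,340) tapers with its wide end towards the robot, and the turquoise pieces at (340,330) and (565,340) are look-alikes to leave alone. The box's card holder is on the robot side, in the side crop at (232,455).

```bash
cat > meas.py <<'E'
from h import *
def masks(c):
    hsv=cv2.cvtColor(c["frame"],cv2.COLOR_RGB2HSV); H,S,V=[hsv[:,:,i].astype(int) for i in range(3)]
    return {"box":(H>100)&(H<130)&(S>150),"cover":(H<15)&(S>150)&(V>100),"turq":(H>80)&(H<98)&(S>120),"jaw":(S<70)&(V<130)}
def rect(P):
    (cx,cy),(w,h),an=cv2.minAreaRect(P[:,:2].astype(np.float32).reshape(-1,1,2))
    an=np.deg2rad(an)
    if w<h: w,h,an=h,w,an+np.pi/2
    an=(an+np.pi/2)%np.pi-np.pi/2
    return f"c=({cx:.1f},{cy:.1f}) {w:.1f}x{h:.1f} yaw={an:.3f}"
def biggest(m,roi):
    x0,y0,x1,y1=roi; M=np.zeros(m.shape,np.uint8); M[y0:y1,x0:x1]=m[y0:y1,x0:x1]
    cs,_=cv2.findContours(M,cv2.RETR_EXTERNAL,cv2.CHAIN_APPROX_NONE)
    return max(cs,key=cv2.contourArea).reshape(-1,2)
E
python3 - <<'E'
from meas import *
R={"top":{"box":(120,170,215,260),"cover":(210,150,245,195),"jaw":(258,205,282,242)},
   "side":{"box":(115,210,240,320),"cover":(200,185,240,228),"jaw":(270,214,305,252)}}
for n in R:
    c=load(n+"0"); m=masks(c)
    for k,roi in R[n].items():
        q=biggest(m[k],roi)
        for z in {"box":[50,0],"cover":[6,0],"jaw":[18,0]}[k]:
            print(n,k,"z",z,rect(cast(c,q,z)))
    P=cloud(c)
    # cover rib top & jaw top & box floor from depth
    q=biggest(m["cover"],R[n]["cover"]);mm=cv2.drawContours(np.zeros(P.shape[:2],np.uint8),[q.reshape(-1,1,2)],-1,1,-1)>0
    s=P[mm]; s=s[s[:,2]>19]; print(n,"rib",len(s),s.mean(0).round(1),rect(s))
    q=biggest(m["jaw"],R[n]["jaw"]);mm=cv2.drawContours(np.zeros(P.shape[:2],np.uint8),[q.reshape(-1,1,2)],-1,1,-1)>0
    s=P[mm]; print(n,"jaw top",s[s[:,2]>13].mean(0).round(1))
    q=biggest(m["box"],R[n]["box"]);mm=cv2.drawContours(np.zeros(P.shape[:2],np.uint8),[q.reshape(-1,1,2)],-1,1,-1)>0
    s=P[mm]; s1=s[(s[:,2]>44)&(s[:,2]<60)]; print(n,"rim",len(s1),rect(s1)); 
c=load("top0")
for k,p,z in (("tape",(206,128),25),("brass",(254,136),47),("roller",(343,218),60),("turqL",(233,220),18),("turqR",(308,223),18),("PC edge",(310,196),0)):
    print(k,cast(c,[p],z).round(0)[0][:2])
E
```

```text
top box z 50 c=(482.1,368.8) 167.8x140.5 yaw=-1.314
top box z 0 c=(480.2,378.3) 175.0x146.4 yaw=-1.314
top cover z 6 c=(594.0,227.0) 74.4x39.8 yaw=0.027
top cover z 0 c=(594.4,227.4) 74.7x40.0 yaw=0.027
top jaw z 18 c=(469.4,110.2) 60.1x23.5 yaw=0.026
top jaw z 0 c=(468.5,109.7) 61.0x23.9 yaw=0.026
top rib 92 [592.7 225.3  26.3] c=(592.8,225.3) 47.7x12.3 yaw=-0.052
top jaw top [466.1 111.8  19.1]
top rim 517 c=(481.2,371.6) 163.5x140.8 yaw=-1.317
side box z 50 c=(476.3,372.0) 167.0x144.9 yaw=-1.316
side box z 0 c=(498.4,370.8) 175.7x152.4 yaw=-1.316
side cover z 6 c=(591.2,224.1) 74.9x41.9 yaw=-0.067
side cover z 0 c=(594.4,223.1) 75.3x42.2 yaw=-0.067
side jaw z 18 c=(461.6,113.8) 66.2x28.5 yaw=0.109
side jaw z 0 c=(469.0,108.7) 67.4x29.0 yaw=0.109
side rib 104 [591.  225.5  24.4] c=(591.6,225.2) 50.5x13.1 yaw=-0.064
side jaw top [460.4 112.5  17.2]
side rim 714 c=(479.1,370.6) 164.0x144.6 yaw=-1.319
tape [712. 286.]
brass [691. 159.]
roller [487. -71.]
turqL [473. 208.]
turqR [471.  12.]
PC edge [542.   7.]
```

```bash
cat >> meas.py <<'E'
def pca(P):
    P=P[:,:2]; m=P.mean(0); w,v=np.linalg.eigh(np.cov((P-m).T)); a=np.arctan2(v[1,1],v[0,1]); a=(a+np.pi/2)%np.pi-np.pi/2
    return m.round(1), round(a,3), (np.sqrt(w*12)).round(1)
E
python3 - <<'E'
from meas import *
R={"top":{"cover":(210,150,245,195),"jaw":(258,205,282,242)},
   "side":{"cover":(200,185,240,228),"jaw":(270,214,305,252)}}
for n in R:
    c=load(n+"0"); m=masks(c); P=cloud(c)
    for k,roi in R[n].items():
        q=biggest(m[k],roi)
        mm=cv2.drawContours(np.zeros(P.shape[:2],np.uint8),[q.reshape(-1,1,2)],-1,1,-1)>0
        v,u=np.nonzero(mm); z={"cover":6,"jaw":18}[k]
        print(n,k,"cast",*pca(cast(c,np.c_[u,v],z)))
        s=P[mm]
        if k=="jaw": s=s[s[:,2]>14]
        else:
            r=s[s[:,2]>19]; print("   rib",*pca(r))
            s=s[s[:,2]<11]
        print("   cloud",*pca(s))
        if k=="jaw":
            s=P[mm]; a=pca(s)[1]; 
            gray=cv2.cvtColor(c["frame"],cv2.COLOR_RGB2GRAY)
            x0,y0,x1,y1=roi
            cv2.imwrite(f"pics/jaw_{n}.png",cv2.resize(c["frame"][y0:y1,x0:x1,::-1],None,fx=10,fy=10,interpolation=cv2.INTER_CUBIC))
E
```

```text
top cover cast [592.7 230.2] 0.048 [33.3 72.5]
   rib [592.7 225.3] -0.061 [12.6 50. ]
   cloud [591.7 232. ] 0.061 [37.5 79.5]
top jaw cast [466.4 111.8] 0.111 [22.6 60.9]
   cloud [466.2 111.9] 0.112 [22.9 60.7]
side cover cast [590.8 224.4] -0.077 [41.8 75.1]
   rib [591.  225.5] -0.056 [12.6 51.1]
   cloud [588.6 224.6] -0.07 [47.5 78.3]
side jaw cast [458.6 113.5] 0.103 [26.5 64.3]
   cloud [460.8 112.3] 0.124 [23.9 61.7]
```

Run:
```python
import cv2,numpy as np
a=cv2.imread("pics/jaw_top.png");b=cv2.imread("pics/jaw_side.png")
h=max(a.shape[0],b.shape[0]);f=lambda i:cv2.copyMakeBorder(i,0,h-i.shape[0],0,10,0)
cv2.imwrite("pics/jaws.png",np.hstack([f(a),f(b)]))
```

```text
(no output)
```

View pics/jaws.png

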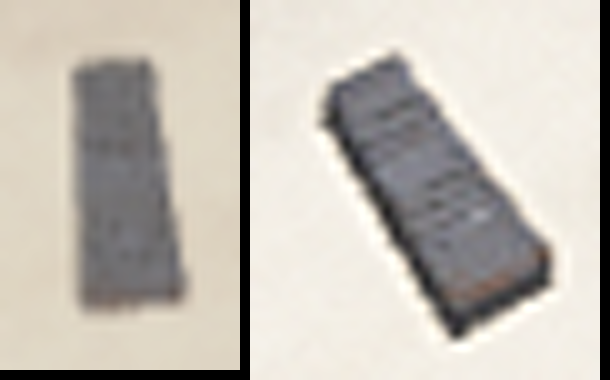

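Average of the two views:

| Item | x, y (mm) | Yaw (rad) |
|---|---|---|
| Jaw | (466, 112) | 0.11 |
| Cover | (592, 225) | -0.06 |
| Box | (480, 371) | 0.254 |

The tool yaw for an object yaw a is π + a. Moving above the jaw.

Emit:
drive_tool:
  steps:
    - {"delta_pos":[22,-28,0],"yaw":0.024,"hand":60}
    - {"delta_pos":[22,-28,0],"yaw":0.024,"hand":60}
    - {"delta_pos":[22,-28,0],"yaw":0.024,"hand":60}
    - {"delta_pos":[22,-28,0],"yaw":0.024,"hand":60}
    - {"delta_pos":[22,-28,0],"yaw":0.024,"hand":60}
  squeeze: 30

```text
clock: 0.52
eef_pos: [246.0, 391.5, 222.2]
eef_rot: [-3.141, -0.0, 3.014]
wrist_force: [1.7, 0.4, 1.1]
finger_gap: 63.8
```

Emit:
drive_tool:
  steps:
    - {"delta_pos":[22,-28,0],"yaw":0.024,"hand":60}
    - {"delta_pos":[22,-28,0],"yaw":0.024,"hand":60}
    - {"delta_pos":[22,-28,0],"yaw":0.024,"hand":60}
    - {"delta_pos":[22,-28,0],"yaw":0.024,"hand":60}
    - {"delta_pos":[22,-28,0],"yaw":0.024,"hand":60}

```text
clock: 0.93
eef_pos: [356.1, 251.4, 222.4]
eef_rot: [-3.142, -0.0, 3.134]
wrist_force: [0.7, 0.9, -0.8]
finger_gap: 60.2
```

Emit:
drive_tool:
  steps:
    - {"delta_pos":[22,-28,-15],"yaw":0.024,"hand":60}
    - {"delta_pos":[22,-28,-20],"yaw":0.024,"hand":60}
    - {"delta_pos":[22,-28,-30],"yaw":0.024,"hand":60}
    - {"delta_pos":[22,-28,-30],"yaw":0.024,"hand":60}
    - {"delta_pos":[22,-28,-30],"yaw":0.024,"hand":60}

```text
clock: 1.35
eef_pos: [459.1, 120.3, 105.7]
eef_rot: [3.142, 0.0, -3.029]
wrist_force: [1.9, 0.7, -0.6]
finger_gap: 60.0
```

Emit:
drive_tool:
  steps:
    - {"delta_pos":[0,0,-10],"yaw":0,"hand":60}
    - {"delta_pos":[0,0,-10],"yaw":0,"hand":60}
    - {"delta_pos":[0,0,0],"yaw":0,"hand":60}

```text
clock: 1.6
eef_pos: [457.4, 122.0, 85.3]
eef_rot: [-3.141, -0.003, -3.031]
wrist_force: [0.5, 0.4, 0.5]
finger_gap: 59.9
```

Emit:
drive_tool:
  steps:
    - {"delta_pos":[8.5,-10,-5],"yaw":0,"hand":60}
    - {"delta_pos":[0,0,-10],"yaw":0,"hand":60}
    - {"delta_pos":[0,0,0],"yaw":0,"hand":60}

```text
clock: 1.85
eef_pos: [466.7, 112.0, 71.0]
eef_rot: [-3.142, -0.001, -3.03]
wrist_force: [-0.2, 0.4, -0.8]
finger_gap: 60.2
```

Run:
```python
from h import *
print(manip.read_state()["eef_pos"],manip.read_state()["eef_rot"])
a=snap("top","t1");b=snap("side","s1")
A=cv2.resize(a["frame"][170:270,200:340],None,fx=4,fy=4,interpolation=cv2.INTER_CUBIC)[:,:390]
B=cv2.resize(b["frame"][190:290,230:330],None,fx=4,fy=4,interpolation=cv2.INTER_CUBIC)
cv2.imwrite("pics/c1.png",np.hstack([A,B])[:,:,::-1])
```

```text
[466.7065421  111.99227074  70.98972994] [-3.14157452e+00 -6.39821824e-04 -3.03029154e+00]
```

View pics/c1.png

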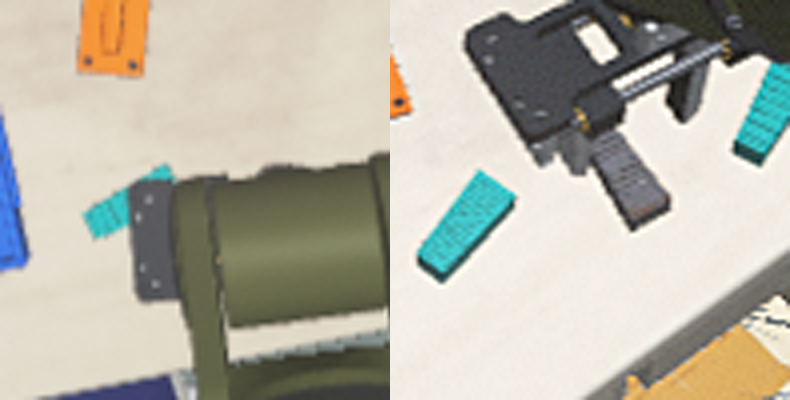

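The fingers (side crop near (575,140) and (685,100)) straddle the grey jaw and clear both turquoise pieces. Descending.

Emit:
drive_tool:
  steps:
    - {"delta_pos":[0,0,-20],"yaw":0,"hand":50}
    - {"delta_pos":[0,0,-15],"yaw":0,"hand":50}
    - {"delta_pos":[0,0,-10],"yaw":0,"hand":50}
    - {"delta_pos":[0,0,-5],"yaw":0,"hand":50}
    - {"delta_pos":[0,0,0],"yaw":0,"hand":50}

```text
clock: 2.37
eef_pos: [466.7, 112.0, 21.4]
eef_rot: [-3.142, -0.001, -3.03]
wrist_force: [-0.0, 0.3, -0.7]
finger_gap: 49.7
```

Emit:
drive_tool:
  steps:
    - {"delta_pos":[0,0,0],"yaw":0,"hand":30}
    - {"delta_pos":[0,0,0],"yaw":0,"hand":20}
    - {"delta_pos":[0,0,0],"yaw":0,"hand":15}
    - {"delta_pos":[0,0,0],"yaw":0,"hand":15}
    - {"delta_pos":[0,0,0],"yaw":0,"hand":15}
  squeeze: 30

```text
clock: 2.78
eef_pos: [467.3, 111.9, 22.4]
eef_rot: [3.142, 0.001, -3.03]
wrist_force: [-1.4, -0.2, 4.3]
finger_gap: 24.0
```

Gripped at a gap of 24.0 mm, the jaw's mid-width, so it is centred. Lifting.

Emit:
drive_tool:
  steps:
    - {"delta_pos":[0,0,8],"yaw":0,"hand":15}
    - {"delta_pos":[0,0,20],"yaw":0,"hand":15}
    - {"delta_pos":[0,0,25],"yaw":0,"hand":15}
    - {"delta_pos":[0,0,25],"yaw":0,"hand":15}
    - {"delta_pos":[0,0,20],"yaw":0,"hand":15}
  squeeze: 40

```text
clock: 3.2
eef_pos: [467.1, 111.9, 122.1]
eef_rot: [3.142, 0.001, -3.03]
wrist_force: [-0.3, 0.3, -1.9]
finger_gap: 24.0
```

Emit:
drive_tool:
  steps:
    - {"delta_pos":[1,15,0],"yaw":0.014,"hand":15}
    - {"delta_pos":[1,28,0],"yaw":0.014,"hand":15}
    - {"delta_pos":[1,28,0],"yaw":0.014,"hand":15}
    - {"delta_pos":[1,28,0],"yaw":0.014,"hand":15}
    - {"delta_pos":[1,28,0],"yaw":0.014,"hand":15}

```text
clock: 3.62
eef_pos: [471.8, 240.1, 120.5]
eef_rot: [-3.142, 0.0, -2.96]
wrist_force: [0.7, -0.9, -1.9]
finger_gap: 23.4
```

Emit:
drive_tool:
  steps:
    - {"delta_pos":[1,28,0],"yaw":0.014,"hand":15}
    - {"delta_pos":[2,28,0],"yaw":0.014,"hand":15}
    - {"delta_pos":[2,28,0],"yaw":0.014,"hand":15}
    - {"delta_pos":[2,28,0],"yaw":0.014,"hand":15}
    - {"delta_pos":[1,20,0],"yaw":0.014,"hand":15}

```text
clock: 4.03
eef_pos: [479.6, 372.9, 120.3]
eef_rot: [3.141, -0.0, -2.889]
wrist_force: [0.3, -0.1, -2.4]
finger_gap: 23.7
```

Emit:
drive_tool:
  steps:
    - {"delta_pos":[0,0,0],"yaw":0,"hand":15}
    - {"delta_pos":[0,0,0],"yaw":0,"hand":15}

```text
clock: 4.2
eef_pos: [479.5, 371.3, 119.8]
eef_rot: [-3.141, -0.001, -2.889]
wrist_force: [-0.2, -0.9, -1.2]
finger_gap: 23.8
```

Run:
```python
from h import *
s=manip.read_state();print(s["eef_pos"],s["eef_rot"],s["wrist_force"],s["finger_gap"])
b=snap("side","s2"); a=snap("top","t2")
B=cv2.resize(b["frame"][150:330,110:290],None,fx=3,fy=3,interpolation=cv2.INTER_CUBIC)
cv2.imwrite("pics/c2.png",B[:,:,::-1])
```

```text
[479.52000965 371.30618648 119.83916843] [-3.14129750e+00 -6.41062928e-04 -2.88911585e+00] [-0.21722467 -0.93061242 -1.18493602] 23.795049977247054
```

View pics/c2.png

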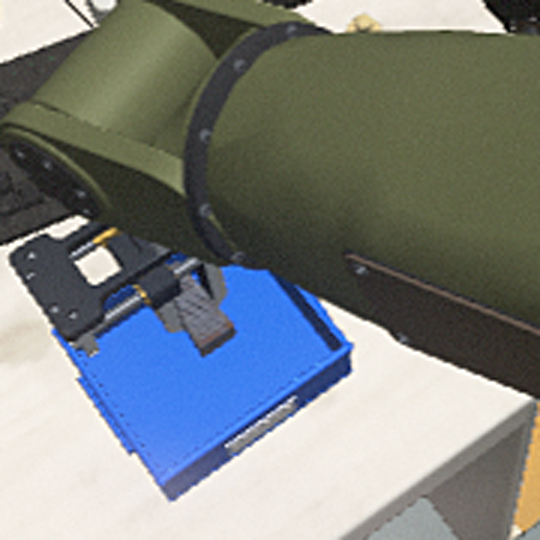

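The jaw hangs level in the fingers over the box, side crop at (205,315). Lowering, slowly near the floor.

Emit:
drive_tool:
  steps:
    - {"delta_pos":[0,0,-20],"yaw":0,"hand":15}
    - {"delta_pos":[0,0,-20],"yaw":0,"hand":15}
    - {"delta_pos":[0,0,-20],"yaw":0,"hand":15}
    - {"delta_pos":[0,0,-15],"yaw":0,"hand":15}
    - {"delta_pos":[0,0,-8],"yaw":0,"hand":15}

```text
clock: 4.72
eef_pos: [479.6, 369.4, 35.3]
eef_rot: [-3.141, -0.002, -2.892]
wrist_force: [-0.6, -0.2, -1.8]
finger_gap: 23.8
```

Emit:
drive_tool:
  steps:
    - {"delta_pos":[0,0,-4],"yaw":0,"hand":15}
    - {"delta_pos":[0,0,-2],"yaw":0,"hand":15}
    - {"delta_pos":[0,0,-1],"yaw":0,"hand":15}
    - {"delta_pos":[0,0,0],"yaw":0,"hand":15}

```text
clock: 5.05
eef_pos: [480.3, 370.9, 30.6]
eef_rot: [3.141, 0.001, -2.891]
wrist_force: [-0.6, 0.4, -2.1]
finger_gap: 23.8
```

Emit:
drive_tool:
  steps:
    - {"delta_pos":[0,0,-1],"yaw":0,"hand":15}
    - {"delta_pos":[0,0,-1],"yaw":0,"hand":15}
    - {"delta_pos":[0,0,0],"yaw":0,"hand":15}

```text
clock: 5.3
eef_pos: [480.0, 370.9, 28.1]
eef_rot: [3.141, 0.0, -2.89]
wrist_force: [-0.0, -0.9, -1.9]
finger_gap: 24.0
```

Emit:
drive_tool:
  steps:
    - {"delta_pos":[0,0,-1],"yaw":0,"hand":15}
    - {"delta_pos":[0,0,0],"yaw":0,"hand":15}

```text
clock: 5.47
eef_pos: [479.9, 370.9, 26.8]
eef_rot: [-3.142, -0.0, -2.89]
wrist_force: [-0.4, 0.4, -1.1]
finger_gap: 23.8
```

Emit:
drive_tool:
  steps:
    - {"delta_pos":[0,0,-0.7],"yaw":0,"hand":15}
    - {"delta_pos":[0,0,0],"yaw":0,"hand":15}

```text
clock: 5.63
eef_pos: [480.0, 370.9, 26.4]
eef_rot: [3.142, 0.0, -2.89]
wrist_force: [-1.1, -0.5, 1.9]
finger_gap: 23.7
```

Emit:
drive_tool:
  steps:
    - {"delta_pos":[0,0,-0.5],"yaw":0,"hand":15}
    - {"delta_pos":[0,0,0],"yaw":0,"hand":15}

```text
clock: 5.8
eef_pos: [480.0, 370.9, 26.4]
eef_rot: [3.142, 0.0, -2.89]
wrist_force: [-3.7, -1.3, 7.8]
finger_gap: 23.7
```

Contact with the floor: z stopped at 26.4 and the force turned upward. Releasing.

Emit:
drive_tool:
  steps:
    - {"delta_pos":[0,0,0],"yaw":0,"hand":28}
    - {"delta_pos":[0,0,0],"yaw":0,"hand":36}
    - {"delta_pos":[0,0,0],"yaw":0,"hand":45}
    - {"delta_pos":[0,0,0],"yaw":0,"hand":45}

```text
clock: 6.13
eef_pos: [480.0, 370.9, 25.6]
eef_rot: [3.142, 0.0, -2.89]
wrist_force: [0.1, 0.1, -1.1]
finger_gap: 43.6
```

Emit:
drive_tool:
  steps:
    - {"delta_pos":[0,0,15],"yaw":0,"hand":45}
    - {"delta_pos":[0,0,25],"yaw":0,"hand":45}
    - {"delta_pos":[0,0,35],"yaw":0,"hand":45}
    - {"delta_pos":[0,0,35],"yaw":0,"hand":45}
    - {"delta_pos":[0,0,10],"yaw":0,"hand":45}

```text
clock: 6.55
eef_pos: [481.4, 371.8, 151.2]
eef_rot: [3.139, 0.007, -2.89]
wrist_force: [-0.0, 0.3, 0.6]
finger_gap: 45.4
```

Emit:
drive_tool:
  steps:
    - {"delta_pos":[14,-18,0],"yaw":-0.03,"hand":45}
    - {"delta_pos":[20,-26,0],"yaw":-0.062,"hand":45}
    - {"delta_pos":[20,-26,0],"yaw":-0.062,"hand":45}
    - {"delta_pos":[20,-26,0],"yaw":-0.062,"hand":45}
    - {"delta_pos":[20,-26,0],"yaw":-0.062,"hand":45}

```text
clock: 6.97
eef_pos: [574.6, 247.6, 145.3]
eef_rot: [-3.141, -0.0, 3.112]
wrist_force: [-0.2, 0.6, 0.4]
finger_gap: 44.8
```

Emit:
drive_tool:
  steps:
    - {"delta_pos":[14,-18,0],"yaw":-0.032,"hand":45}
    - {"delta_pos":[4,-6,0],"yaw":0,"hand":45}
    - {"delta_pos":[0,0,0],"yaw":0,"hand":45}
    - {"delta_pos":[0,0,0],"yaw":0,"hand":45}

```text
clock: 7.3
eef_pos: [591.5, 225.4, 145.3]
eef_rot: [3.142, -0.001, 3.084]
wrist_force: [0.3, -0.2, 0.4]
finger_gap: 44.9
```

Run:
```python
from meas import *
s=manip.read_state();print(s["eef_pos"],s["eef_rot"],s["finger_gap"])
b=snap("side","s3"); a=snap("top","t3")
A=cv2.resize(a["frame"][150:260,120:260],None,fx=3,fy=3,interpolation=cv2.INTER_CUBIC)
B=cv2.resize(b["frame"][180:320,120:240],None,fx=3,fy=3,interpolation=cv2.INTER_CUBIC)[:330]
B2=np.zeros((330,360,3),np.uint8);B=cv2.resize(b["frame"][205:315,120:240],None,fx=3,fy=3,interpolation=cv2.INTER_CUBIC)
cv2.imwrite("pics/c3.png",np.hstack([A,B])[:,:,::-1])
```

```text
[591.5336131  225.38361256 145.33338656] [ 3.14157008e+00 -5.87858776e-04  3.08357931e+00] 44.92872345046176
```

View pics/c3.png

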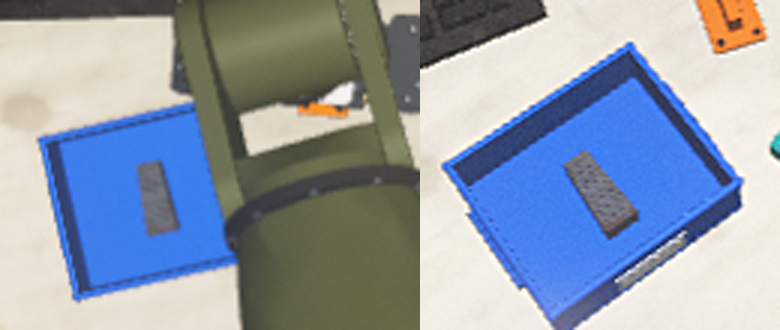

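Both views show the jaw flat in the box, top crop (158,198). I'll measure its position against the box.

Run:
```python
from meas import *
for n,roi in (("t3",(160,198,186,235)),("s3",(160,245,212,290))):
    c=load(n); m=masks(c)["jaw"]; hs=cv2.cvtColor(c["frame"],cv2.COLOR_RGB2HSV)
    q=biggest(((hs[:,:,1]<110)).astype(np.uint8),roi)
    mm=cv2.drawContours(np.zeros(m.shape,np.uint8),[q.reshape(-1,1,2)],-1,1,-1)>0
    v,u=np.nonzero(mm); print(n,cv2.boundingRect(q),"cast22",*pca(cast(c,np.c_[u,v],22))); P=cloud(c)[mm]; print("  z",np.nanpercentile(P[:,2],[10,50,90]),"cloud",*pca(P[P[:,2]>17]))
```

```text
t3 (166, 204, 14, 25) cast22 [479.  369.4] 0.248 [24.9 62. ]
  z [17.77139842 22.71527718 25.8819242 ] cloud [478.9 370.2] 0.252 [22.8 61.8]
s3 (168, 255, 25, 29) cast22 [472.9 369.4] 0.235 [25.  67.7]
  z [16.85492808 20.88331006 23.49937182] cloud [475.3 370.1] 0.248 [24.2 63.5]
```

The jaw sits within about 2 mm of the box centre in both views, yaw 0.25 against the box's 0.254. Descending onto the cover's rib.

Emit:
drive_tool:
  steps:
    - {"delta_pos":[0.3,0,-25],"yaw":0,"hand":40}
    - {"delta_pos":[0,0,-30],"yaw":0,"hand":40}
    - {"delta_pos":[0,0,-30],"yaw":0,"hand":40}
    - {"delta_pos":[0,0,-15],"yaw":0,"hand":40}
    - {"delta_pos":[0,0,0],"yaw":0,"hand":40}

```text
clock: 7.82
eef_pos: [589.9, 225.5, 42.0]
eef_rot: [-3.14, -0.005, 3.085]
wrist_force: [-0.8, 0.6, 0.2]
finger_gap: 40.2
```

Run:
```python
from meas import *
s=manip.read_state();print(s["eef_pos"],s["eef_rot"],s["finger_gap"])
b=snap("side","s4")
B=cv2.resize(b["frame"][150:240,170:280],None,fx=6,fy=6,interpolation=cv2.INTER_CUBIC)
cv2.imwrite("pics/c4.png",B[:,:,::-1])
```

```text
[589.87289828 225.54249514  42.01514603] [-3.1395906  -0.00546735  3.08475524] 40.2243561346378
```

View pics/c4.png

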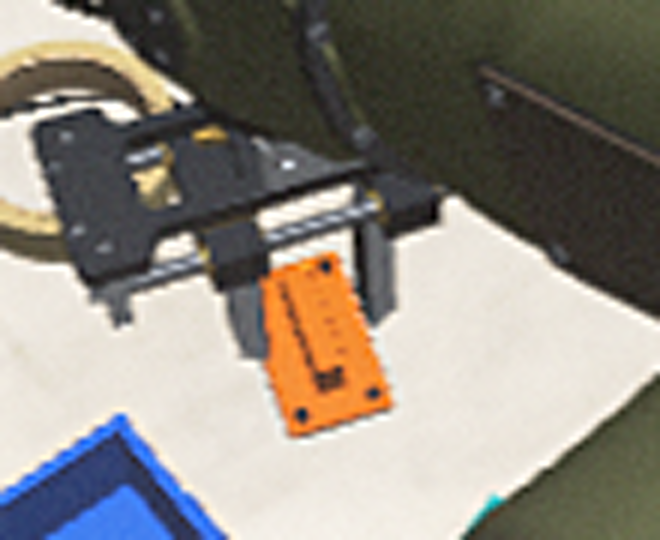

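The fingers straddle the rib evenly: tips near (255,355) and (380,320), rib centre about (312,330). Going down to tip z of about 8.5 mm and gripping.

Emit:
drive_tool:
  steps:
    - {"delta_pos":[0.5,0,-8],"yaw":0,"hand":40}
    - {"delta_pos":[0,0,-5],"yaw":0,"hand":36}
    - {"delta_pos":[0,0,0],"yaw":0,"hand":36}
    - {"delta_pos":[0,0,0],"yaw":0,"hand":36}

```text
clock: 8.2
eef_pos: [592.9, 225.0, 33.2]
eef_rot: [3.141, 0.001, 3.083]
wrist_force: [0.4, -1.2, 0.6]
finger_gap: 36.0
```

Emit:
drive_tool:
  steps:
    - {"delta_pos":[-0.5,0.3,-4],"yaw":0,"hand":36}
    - {"delta_pos":[0,0,-2.5],"yaw":0,"hand":36}
    - {"delta_pos":[0,0,0],"yaw":0,"hand":36}
    - {"delta_pos":[0,0,0],"yaw":0,"hand":36}

```text
clock: 8.53
eef_pos: [592.2, 225.1, 26.1]
eef_rot: [-3.141, -0.0, 3.083]
wrist_force: [0.6, -0.5, 0.0]
finger_gap: 36.3
```

Emit:
drive_tool:
  steps:
    - {"delta_pos":[0,0,0],"yaw":0,"hand":25}
    - {"delta_pos":[0,0,0],"yaw":0,"hand":16}
    - {"delta_pos":[0,0,0],"yaw":0,"hand":8}
    - {"delta_pos":[0,0,0],"yaw":0,"hand":6}
    - {"delta_pos":[0,0,0],"yaw":0,"hand":6}
  squeeze: 15

```text
clock: 8.95
eef_pos: [592.3, 225.2, 26.3]
eef_rot: [3.142, 0.0, 3.083]
wrist_force: [-0.5, -0.6, 0.6]
finger_gap: 11.8
```

Emit:
drive_tool:
  steps:
    - {"delta_pos":[0,0,0],"yaw":0,"hand":6}
    - {"delta_pos":[0,0,8],"yaw":0,"hand":6}
    - {"delta_pos":[0,0,20],"yaw":0,"hand":6}
    - {"delta_pos":[0,0,30],"yaw":0,"hand":6}
    - {"delta_pos":[0,0,35],"yaw":0,"hand":6}

```text
clock: 9.37
eef_pos: [591.5, 224.9, 119.4]
eef_rot: [-3.141, -0.003, 3.083]
wrist_force: [0.3, -0.3, -0.4]
finger_gap: 12.2
```

Holding the rib at a gap of 12 mm. Moving to the box and turning to the jaw's yaw.

Emit:
drive_tool:
  steps:
    - {"delta_pos":[-10,13,5],"yaw":0.03,"hand":6}
    - {"delta_pos":[-20,26,0],"yaw":0.06,"hand":6}
    - {"delta_pos":[-20,26,0],"yaw":0.06,"hand":6}
    - {"delta_pos":[-20,26,0],"yaw":0.06,"hand":6}
    - {"delta_pos":[-20,26,0],"yaw":0.06,"hand":6}

```text
clock: 9.78
eef_pos: [501.1, 343.3, 124.6]
eef_rot: [3.141, 0.0, -2.927]
wrist_force: [0.9, 0.9, -1.1]
finger_gap: 11.9
```

Emit:
drive_tool:
  steps:
    - {"delta_pos":[-14,18,0],"yaw":0.03,"hand":6}
    - {"delta_pos":[-8.5,10.5,0],"yaw":0.01,"hand":6}
    - {"delta_pos":[0,0,0],"yaw":0,"hand":6}
    - {"delta_pos":[0,0,0],"yaw":0,"hand":6}
    - {"delta_pos":[0,0,0],"yaw":0,"hand":6}

```text
clock: 10.2
eef_pos: [480.5, 369.9, 124.3]
eef_rot: [-3.141, 0.0, -2.892]
wrist_force: [0.5, 1.0, 0.3]
finger_gap: 11.7
```

Run:
```python
from meas import *
s=manip.read_state();print(s["eef_pos"],s["eef_rot"],s["finger_gap"],s["wrist_force"])
b=snap("side","s5")
B=cv2.resize(b["frame"][190:320,110:250],None,fx=5,fy=4.6,interpolation=cv2.INTER_CUBIC)
cv2.imwrite("pics/c5.png",B[:,:,::-1])
```

```text
[480.45804453 369.90500373 124.28368362] [-3.14141148e+00  1.73154583e-04 -2.89178251e+00] 11.735965428938458 [0.46375271 1.03963446 0.27395942]
```

View pics/c5.png

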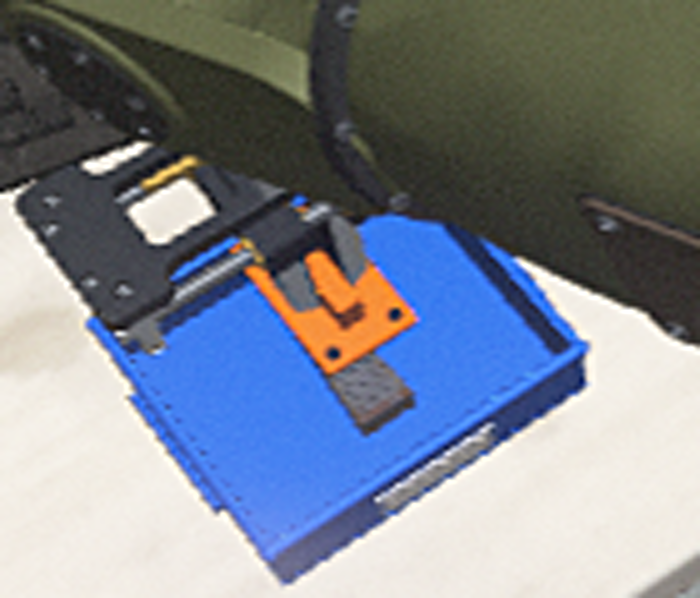

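Run:
```python
from meas import *
c=load("s5"); p=cast(c,[(110+415/5,190+318/4.6),(110+325/5,190+372/4.6)],104); print(p.round(1), p.mean(0).round(1))
s=np.array([480.5,369.9]); a=.25; R=np.array([[np.cos(a),-np.sin(a)],[np.sin(a),np.cos(a)]])
print(s+R@[-38,-22], s+R@[-38,22], s+R@[-38,0])
d=p[1]-p[0]; print("yaw", np.arctan2(-d[0],d[1]))
# box/jaw bias of the side camera
m=masks(c); q=biggest(m["cover"],(150,235,200,275)); mm=cv2.drawContours(np.zeros(c["range_z"].shape,np.uint8),[q.reshape(-1,1,2)],-1,1,-1)>0
P=cloud(c)[mm]; P=P[~np.isnan(P[:,0])]; print(np.percentile(P[:,2],[5,25,50,75,95]).round(1))
pl=P[(P[:,2]<112)&(P[:,2]>96)]; A=np.c_[pl[:,:2],np.ones(len(pl))]; k=np.linalg.lstsq(A,pl[:,2],rcond=None)[0]; print("tilt",k[:2])
```

```text
[[448.2 339.8 104. ]
 [438.7 381.4 104. ]] [443.5 360.6 104. ]
[449.12421508 339.18257627] [438.23844087 381.81472283] [443.68132797 360.49864955]
yaw 0.22516584278449459
[100.3 102.1 103.5 116.7 124.4]
tilt [-0.01980272 -0.00191172]
```

The held cover is level and agrees with the TCP to under 1 mm: near edge measured (443.5, 360.6), predicted (443.7, 360.5). A quick check of the jaw's near top edge in the same camera, from the s3 picture, before setting down.

Run:
```python
from meas import *
c=load("s3"); B=cv2.resize(c["frame"][245:295,160:205],None,fx=12,fy=12,interpolation=cv2.INTER_CUBIC)
cv2.imwrite("pics/c6.png",B[:,:,::-1])
```

```text
(no output)
```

View pics/c6.png

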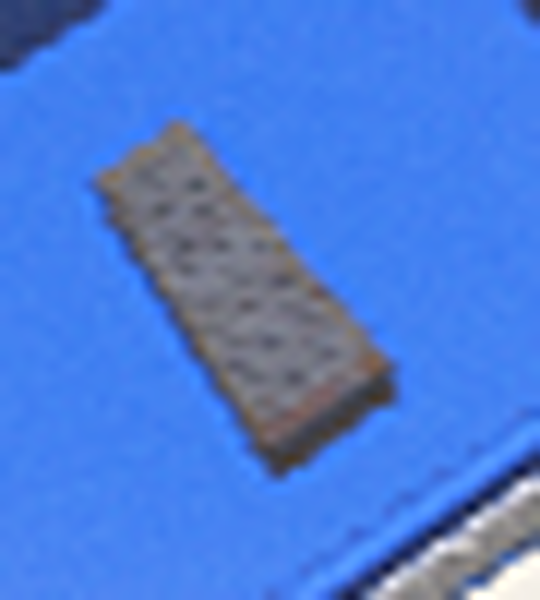

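Run:
```python
from meas import *
c=load("s3"); u=np.array([(180,122),(98,185),(262,445),(390,367)],float)
px=(u+.5)/12-.5+[160,245]; p=cast(c,px,22); print(p.round(1)); f=p[:2].mean(0);n=p[2:].mean(0); print("mid",((f+n)/2).round(1),"yaw",np.arctan2(*(f-n)[1::-1]),np.linalg.norm(f-n))
```

```text
[[510.2 368.9  22. ]
 [504.2 386.7  22. ]
 [444.9 375.6  22. ]
 [449.7 349.5  22. ]]
mid [477.2 370.2  22. ] yaw 0.24961247086607424 61.8104639834895
```

Estimates of the jaw centre's x run from 478.5 to 480.2; I'll aim at (479.3, 370.6). Lowering.

Emit:
drive_tool:
  steps:
    - {"delta_pos":[-1,0.8,-15],"yaw":0,"hand":6}
    - {"delta_pos":[0,0,-20],"yaw":0,"hand":6}
    - {"delta_pos":[0,0,-18],"yaw":0,"hand":6}
    - {"delta_pos":[0,0,-10],"yaw":0,"hand":6}
    - {"delta_pos":[0,0,-4],"yaw":0,"hand":6}

```text
clock: 10.67
eef_pos: [478.9, 370.4, 55.6]
eef_rot: [-3.141, -0.002, -2.892]
wrist_force: [-0.2, 0.2, -0.8]
finger_gap: 12.2
```

Emit:
drive_tool:
  steps:
    - {"delta_pos":[0,0,-2],"yaw":0,"hand":6}
    - {"delta_pos":[0,0,-2],"yaw":0,"hand":6}
    - {"delta_pos":[0,0,0],"yaw":0,"hand":6}

```text
clock: 10.92
eef_pos: [479.2, 371.5, 53.8]
eef_rot: [3.141, 0.001, -2.891]
wrist_force: [0.2, -0.6, -0.8]
finger_gap: 11.9
```

Emit:
drive_tool:
  steps:
    - {"delta_pos":[0,-0.5,-2],"yaw":0,"hand":6}
    - {"delta_pos":[0,0,-1.2],"yaw":0,"hand":6}
    - {"delta_pos":[0,0,0],"yaw":0,"hand":6}
    - {"delta_pos":[0,0,0],"yaw":0,"hand":6}

```text
clock: 11.25
eef_pos: [478.8, 371.0, 50.2]
eef_rot: [3.142, 0.0, -2.89]
wrist_force: [-0.3, -1.3, -0.7]
finger_gap: 11.8
```

Emit:
drive_tool:
  steps:
    - {"delta_pos":[0,0,-0.8],"yaw":0,"hand":6}
    - {"delta_pos":[0,0,0],"yaw":0,"hand":6}

```text
clock: 11.42
eef_pos: [478.8, 371.0, 49.2]
eef_rot: [-3.142, -0.0, -2.89]
wrist_force: [-0.8, 0.5, 0.3]
finger_gap: 12.0
```

Emit:
drive_tool:
  steps:
    - {"delta_pos":[0.3,0,-0.6],"yaw":0,"hand":6}
    - {"delta_pos":[0,0,0],"yaw":0,"hand":6}

```text
clock: 11.58
eef_pos: [479.1, 371.0, 48.5]
eef_rot: [-3.142, -0.0, -2.89]
wrist_force: [-0.3, 0.9, -0.5]
finger_gap: 11.7
```

Emit:
drive_tool:
  steps:
    - {"delta_pos":[0,0,-0.5],"yaw":0,"hand":6}
    - {"delta_pos":[0,0,0],"yaw":0,"hand":6}

```text
clock: 11.75
eef_pos: [479.2, 371.0, 48.3]
eef_rot: [3.142, 0.0, -2.89]
wrist_force: [-0.6, -1.5, 1.5]
finger_gap: 11.8
```

Emit:
drive_tool:
  steps:
    - {"delta_pos":[0,0,-0.4],"yaw":0,"hand":6}
    - {"delta_pos":[0,0,0],"yaw":0,"hand":6}

```text
clock: 11.92
eef_pos: [479.2, 371.1, 48.3]
eef_rot: [3.141, 0.0, -2.89]
wrist_force: [-1.3, -1.9, 6.0]
finger_gap: 12.0
```

In contact: z held at 48.3 and the force rose to 6 N. Releasing gently and going straight up.

Emit:
drive_tool:
  steps:
    - {"delta_pos":[0,0,0],"yaw":0,"hand":14}
    - {"delta_pos":[0,0,0],"yaw":0,"hand":20}
    - {"delta_pos":[0,0,0],"yaw":0,"hand":30}
    - {"delta_pos":[0,0,0],"yaw":0,"hand":30}

```text
clock: 12.25
eef_pos: [479.1, 371.0, 47.6]
eef_rot: [-3.142, -0.0, -2.89]
wrist_force: [-0.0, 0.2, -0.6]
finger_gap: 28.6
```

Emit:
drive_tool:
  steps:
    - {"delta_pos":[0,0,8],"yaw":0,"hand":30}
    - {"delta_pos":[0,0,20],"yaw":0,"hand":30}
    - {"delta_pos":[0,0,30],"yaw":0,"hand":30}
    - {"delta_pos":[0,0,35],"yaw":0,"hand":30}
    - {"delta_pos":[0,0,35],"yaw":0,"hand":30}

```text
clock: 12.67
eef_pos: [478.8, 370.8, 177.5]
eef_rot: [-3.141, -0.001, -2.89]
wrist_force: [-0.0, 1.0, 0.7]
finger_gap: 29.8
```

Emit:
drive_tool:
  steps:
    - {"delta_pos":[-10,-25,0],"yaw":0,"hand":30}
    - {"delta_pos":[-10,-40,0],"yaw":0,"hand":30}
    - {"delta_pos":[-10,-40,0],"yaw":0,"hand":30}
    - {"delta_pos":[-10,-40,0],"yaw":0,"hand":30}
    - {"delta_pos":[-10,-40,0],"yaw":0,"hand":30}

```text
clock: 13.08
eef_pos: [428.2, 184.4, 176.2]
eef_rot: [3.142, 0.001, -2.89]
wrist_force: [0.6, -1.2, 0.5]
finger_gap: 30.1
```

Emit:
drive_tool:
  steps:
    - {"delta_pos":[0,-40,0],"yaw":0,"hand":30}
    - {"delta_pos":[0,-40,0],"yaw":0,"hand":30}
    - {"delta_pos":[0,0,0],"yaw":0,"hand":30}
    - {"delta_pos":[0,0,0],"yaw":0,"hand":30}

```text
clock: 13.42
eef_pos: [429.3, 104.5, 176.5]
eef_rot: [-3.141, 0.001, -2.894]
wrist_force: [0.2, -0.2, -0.1]
finger_gap: 29.9
```

Run:
```python
from meas import *
s=manip.read_state();print(s["clock"],s["eef_pos"],s["eef_rot"],s["finger_gap"])
b=snap("side","s7"); a=snap("top","t7")
A=cv2.resize(a["frame"][170:260,125:215],None,fx=4,fy=4,interpolation=cv2.INTER_CUBIC)
B=cv2.resize(b["frame"][215:305,130:235],None,fx=4,fy=4,interpolation=cv2.INTER_CUBIC)
cv2.imwrite("pics/c7.png",np.hstack([A,B])[:,:,::-1])
for n,c,roi in (("top",a,(150,195,195,240)),("side",b,(140,225,220,300))):
    m=masks(c); q=biggest(m["cover"],roi); mm=cv2.drawContours(np.zeros(m["cover"].shape,np.uint8),[q.reshape(-1,1,2)],-1,1,-1)>0
    v,u=np.nonzero(mm); print(n,cv2.boundingRect(q),"cast28",*pca(cast(c,np.c_[u,v],28)),rect(cast(c,q,28)))
    P=cloud(c)[mm]; P=P[~np.isnan(P[:,0])]; r=P[P[:,2]>40]; print("  rib",*pca(r),r[:,2].mean())
    pl=P[(P[:,2]<34)&(P[:,2]>20)]; k=np.linalg.lstsq(np.c_[pl[:,:2],np.ones(len(pl))],pl[:,2],rcond=None)[0]; print("  tilt",k[:2].round(3),"plate z",np.median(pl[:,2]).round(1))
```

```text
13.4167 [429.32973648 104.54009138 176.50100439] [-3.14149507e+00  1.19807745e-03 -2.89386212e+00] 29.85272643624251
top (161, 201, 20, 30) cast28 [481.6 371.2] 0.25 [40.6 71.9] c=(481.6,371.2) 71.9x40.5 yaw=0.250
  rib [480.5 372.1] 0.254 [13.2 48.6] 47.47843954404571
  tilt [-0.003 -0.016] plate z 28.7
side (162, 249, 34, 36) cast28 [476.4 371.4] 0.249 [40.5 75.1] c=(477.5,370.9) 76.1x41.8 yaw=0.246
  rib [477.9 371.2] 0.251 [12.6 50.7] 46.38383707718851
  tilt [0.003 0.006] plate z 26.8
```

View pics/c7.png

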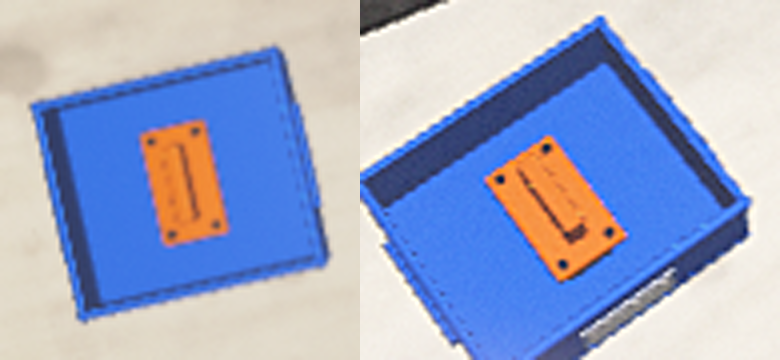

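View pics/t7.png

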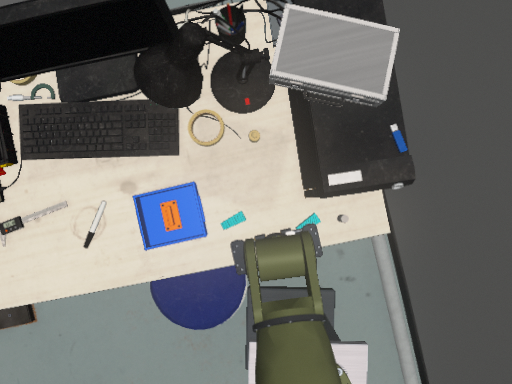

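The cover lies flat on the jaw: plate tilt under 0.02 and plate height about 28 mm. It is about 1 mm from the jaw's centre in both views with the same yaw of 0.25. The bystanders are where they were: tape roll (206,128), brass weight (254,136), roller (342,218). The arm is clear, so I'm handing in.

```bash
python3 -c "
from cell import manip
print(manip.sign_off())"
```

```text
the job is handed in; nothing more can be done
None
```

The blue box is packed and handed in at about 13.5 s. I gripped the grey steel jaw at mid-width, set it on the box floor (contact felt, about 8 N) and let go. I then laid the orange cover on the jaw (contact about 6 N), let go and moved the arm clear.

**Jaw:** before the cover went on, it was about 2 mm from the box centre in either view. Its yaw was 0.25 rad, against 0.254 for the box.

**Cover:** it lies flat, with a tilt under 0.02. Each camera puts it about 1 mm from the jaw's centre, with the same yaw of 0.25.

**Bystanders:** the tape roll, roller and brass weight look unmoved. Both turquoise look-alikes were left alone, though the arm partly covers one of them in the last top view.

**Disagreement:** the two cameras differ by about 3 mm in absolute x, roughly the stated calibration error. I therefore compared positions within one camera at a time.

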